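# Bring the wax dipping pot into service

## Task

Switch the wax dipping pot on: turn its black knob clockwise until it clicks over into its second position. Then carry the two nested lids together from their rest and set them on the pot without dropping them, and let go of the inner lid's stem. Then lift the outer lid alone, straight up, until all of it is above the top of that stem, leaving the inner lid seated and undisturbed, and finish while still holding the outer lid in the air, level and still; leave the other things alone.

Things in the scene. Friction and masses are not known exactly. Their poses are not given: they have to be found in the camera images.
- wax_pot: wax dipping pot fixed to the bench: low white housing 270 mm (its x) by 170 mm (its y), flat deck 70 mm above the bench, with an open round steel pot standing up from the deck towards its +x end and a black knob near its -x end, 130 mm from the pot's axis. Origin: on the bench under the housing's centre; z up. It stands left or right of the bench's middle, turned up to 0.3 rad
- pot_rim (a point): centre of the pot's mouth, at the level of its rim (100 mm above the bench). The pot is 88 mm across outside, 79 mm inside, and rises 30 mm above the deck. Axes as wax_pot
- heat_knob (a joint): the knob's angle in rad; grows clockwise seen from above. Stops at 0 (off) and 1.2 (on). An over-centre spring holds it against either stop with about 0.1 N m; turned past the middle (0.6) it clicks over and is driven on to 1.2 by itself
- heat_knob_grip (a point): on the knob's vertical axis, at the height to grip, 99 mm above the bench. The grip is an upright bar 42 mm long along this point's x, 14 mm thick along its y, from 80 to 110 mm above the bench; the knob's round foot below is 44 mm across. The point turns with the knob; it is pinched across y
- lid_rest: black plastic ring fixed to the bench, 116 mm across at the foot, its rim 88 mm across and 30 mm high, on which the nested lids are parked. Origin: centre of its underside. It stands on the other side of the bench from the pot
- inner_lid: steel lid, loose, 0.15-0.31 kg: disc 91 mm across, 5 thick; plug below 74 mm across, 10 deep, tapered to 66 (2.5 mm play in the pot); stem above. Origin: centre of the disc's underside, at rim level when seated (30 mm above the bench on the rest). Stem head: upright cylinder 18 mm across, 36 to 63 mm above the origin; 12 mm across below. Outer lid rests on the disc: lifting the stem lifts both
- stem_top (a point): top centre of the inner lid's stem, 63 mm above that lid's origin. When the lids are nested the stem stands 28 mm out of the top of the outer lid's collar
- outer_lid: aluminium lid, loose, 0.17-0.35 kg: cap 104 mm across, 4 thick, skirt 9 mm down (3 mm clear of the inner lid's edge), central collar 40 mm across outside, 30 inside, the stem standing freely in it. Origin: centre of the cap's underside, 5 mm above inner_lid's origin when nested; collar from 4 to 30 mm above the origin. Pinch the collar from above, stem between the fingers
- bottle: bystander: black dropper bottle, 25 mm across, 73 mm tall, near the bench's middle; origin centre of underside
- jar: bystander: amber jar with white cap, 44 mm across, 55 mm tall, near the bench's middle; origin centre of underside
- tooth_model: bystander: plaster tooth model, 62 mm square, 31 mm tall, on the far left; origin centre of underside
- bowl: bystander: rubber mixing bowl, 110 mm across, 50 mm tall, at the back on the right; origin centre of underside
- spatula: bystander: spatula lying on the bench, 180 mm long, on the far left; origin about its middle
- handpiece: bystander: grinding handpiece lying on the right, 135 mm long, 24 mm thick; origin under it, about its middle
Things that resemble listed ones, but are neither listed nor needed, are in the scene too. There is more than one size of the outer_lid; the job needs the smallest.

How it is judged:
By the outcome, as a careful person would: the job done as asked, in the order asked, and still so for the second after the job is handed in, while the arm keeps its last pose, push and grip.
It also fails if it takes over 59 s, if anything falls off the work surface, if the arm or the gripper's body presses on something with over 40 N, if the wrist force passes 120 N, or if a joint passes its speed limit or range.

## Robot

A 7-joint arm with a two-finger parallel gripper is mounted at the origin on the work surface. World frame = base frame: x ahead of the robot, y to its left, z up, the work surface at z = 0. Lengths are in m, angles in rad, forces in N, time in s.
With the tool pointing down it reaches from about 0.425 to 0.95 m from the base axis. Payload 4.7 kg.
Tool frame: the origin (TCP) lies on the centre line of the jaws, within the pads' length; the fingertips stand robot.nose_length ahead of it and the grasp point (between the pads) lies 8 mm behind it (robot.nose_length is the distance from the TCP to the fingertips, in m); z points along the fingers, y is the line along which they close (so a half turn about z gives the same grasp; the last joint's range is limited). The gripper opens to 85 mm and grips with 20 to 120 N. Pads are 22 mm wide; open, the fingers measure 114 mm over their backs; the gripper's body (76 mm by 85 mm) begins 54 mm behind the grasp point. The pads swing forward as they close: fully open they stand 13 mm farther back than shut.
Start: joints at [-1.368, 0.469, -0.049, 1.532, 0.024, 1.141, -0.082], TCP at [0.155, 0.657, 0.242] pointing down, gripper open.
Joint ranges: [-2.59, 2.59], [-0.33, 1.99], [-1.39, 1.29], [0.1, 2.45], [-1.04, 4.18], [0.21, 1.99], [-2.66, 2.66]. Speed limits (rad/s): [2.57, 2.57, 3.14, 3.14, 3.14, 3.14, 3.14].

## Interface

Orientations are given as [roll, pitch, yaw] about the fixed x, y, z axes, in that order (R = Rz(yaw) Ry(pitch) Rx(roll)).
In Python, from plant import robot gives the robot as it stands. Calls block until the motion is done:
- robot.goto(position, orientation): joint-space move of the TCP to a pose.
- robot.move_straight(position, vel=0.15, attitude=None, contact_N=None): straight line of the TCP; attitude=None keeps the orientation; vel is the mean speed in m/s. With contact_N (N) it stops when the force on the tool has changed by that much, and returns True; else False.
- robot.move_joints(angles): joint-space move.
- robot.grip(opening, strength=None): opening from 0.0 (shut) to 1.0 (fully open); strength is the grip in N (None keeps the last); returns when the fingers have stopped.
- robot.sleep(seconds).
- robot.inverse_kinematics(position, orientation): joint angles nearest the present ones, or None.
- robot.sense(): the state.
- robot.grab_frame(name): name is "scene" or "top" or "wrist"; returns a dict with "image" (480x640x3 uint8, red, green, blue), "range_z" (480x640 float32, m along the optical axis (not along the pixel's ray), 0 where there is no reading), "fx", "fy", "cx", "cy" (pixels), "R" (3x3) and "t" (3): a world point X has camera coordinates R X + t. Camera axes: x right, y down, z forward; pixel columns grow to the right and rows downward; lengths in m; the calibration is good to about 2 mm. The wrist camera is an equidistant fisheye: a pixel r from the principal point sees the ray r / f radians off the axis. A picture is of the moment at which its call begins.
A pose or a line that the arm cannot do raises robot.IKError and nothing moves.
- robot.close_job(): hands the job in; it is judged then, once.
The state is a dict: "t": time; "joint_pos": joint angles; "joint_velocities": joint speeds; "effort": joint torques, N m; "tcp_pos": TCP position; "tcp_rot": TCP orientation; "wrist_force": force on the tool from outside, world axes, zero at the start; "torque": the same for the moment, N m; "opening": opening from 0.0 (shut) to 1.0 (fully open); "gripper_force": force on a finger pad.
Only numpy, scipy, OpenCV 4.12 (cv2) and the standard library are available. Lean on these libraries where they do the work, as an engineer would, in place of code of your own. Each camera call takes 0.05 s, during which the arm holds its last target. There are 200 camera calls.

## Working session

There is one attempt and no reset: what is moved stays moved. The work goes in short steps, each a Python script; the robot and the scene stay as the last script left them, time stands still between calls to the robot, and variables do not carry over. Pictures are saved under pics/ and viewed, at most 10 in all, crops included, and the job is handed in when it is done.

```bash
ls; mkdir -p pics; python3 - <<'E'
from plant import robot
import cv2,numpy as np,pickle
s=robot.sense();print(s['t'],s['tcp_pos'],s['tcp_rot'],s['opening'],robot.nose_length)
for n in("scene","top"):
    f=robot.grab_frame(n);pickle.dump(f,open(f'{n}0.pkl','wb'))
    cv2.imwrite(f'pics/{n}0.png',f['image'][:,:,::-1]);print(n,f['fx'],f['cx'],f['cy'],np.round(-f['R'].T@f['t'],3),np.round(f['R'],2).tolist(), (f['range_z']>0).mean())
E
```

```text
pics
0.0 [0.1549198  0.65641886 0.24126497] [-3.13967044e+00  3.76232475e-05  2.90980021e+00] 1.0018989659449968 0.011
scene 515.1011951598946 327.1541403657192 240.7330465264379 [1.12  0.383 1.049] [[-0.61, 0.79, 0.02], [0.64, 0.51, -0.57], [-0.46, -0.34, -0.82]] 0.9961458333333333
top 491.61681368196076 318.5424332024939 242.34771538635619 [0.352 0.011 1.45 ] [[0.01, -1.0, 0.01], [-0.99, -0.01, -0.17], [0.17, -0.0, -0.99]] 0.9959798177083333
```

View pics/top0.png

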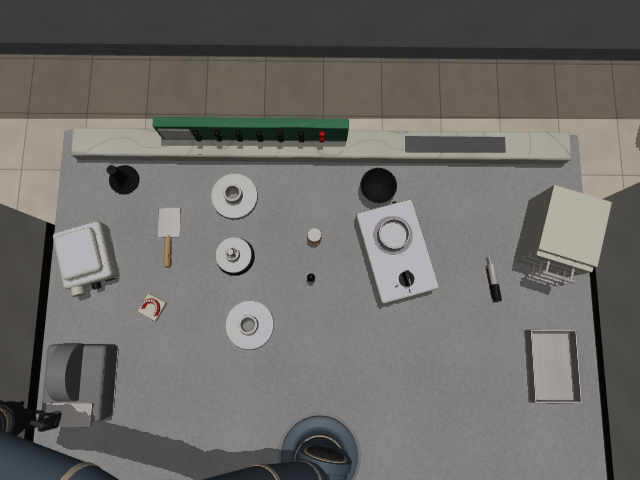

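View pics/scene0.png

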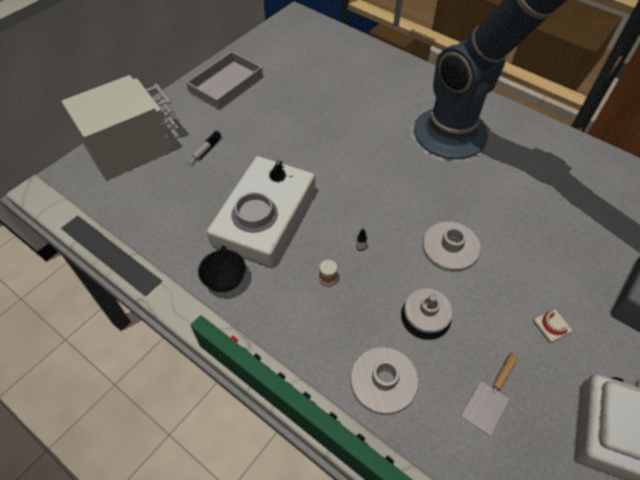

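The top view shows the nested lids at (233,255), the decoy lids at (234,195) and (249,325), the pot at (393,235) with its knob at (406,279), and the bottle and jar at (311,278) and (314,236). In the scene view the stem is at (430,300), the pot mouth at (255,210) and the knob at (278,168). Next I'll triangulate these roughly.

```bash
cat >h.py <<'E'
import numpy as np,cv2,pickle
from plant import robot
def ray(f,u,v,fish=False):
    x=(u-f['cx'])/f['fx'];y=(v-f['cy'])/f['fy']
    if fish:
        r=np.hypot(x,y)+1e-12;d=np.array([x/r*np.sin(r),y/r*np.sin(r),np.cos(r)])
    else: d=np.array([x,y,1.])
    R=np.array(f['R']);return -R.T@np.array(f['t']),R.T@(d/np.linalg.norm(d))
def plane(f,u,v,z,fish=False):
    c,d=ray(f,u,v,fish);return c+d*(z-c[2])/d[2]
def tri(rays):
    A=np.zeros((3,3));b=np.zeros(3)
    for c,d in rays:
        P=np.eye(3)-np.outer(d,d);A+=P;b+=P@c
    X=np.linalg.solve(A,b)
    return X,max(np.linalg.norm((np.eye(3)-np.outer(d,d))@(X-c)) for c,d in rays)
def depthpt(f,u,v,fish=False):
    c,d=ray(f,u,v,fish);z=f['range_z'][int(round(v)),int(round(u))];return c+d*z/(np.array(f['R'])[2]@d)
def cloud(f,fish=False):
    v,u=np.mgrid[0:480,0:640];x=(u-f['cx'])/f['fx'];y=(v-f['cy'])/f['fy']
    if fish:
        r=np.hypot(x,y)+1e-12;d=np.dstack([x/r*np.tan(r),y/r*np.tan(r),np.ones_like(r)])
    else: d=np.dstack([x,y,np.ones_like(x)])
    p=d*f['range_z'][...,None]
    return (p-np.array(f['t']))@np.array(f['R'])
E
python3 - <<'E'
from h import *
T=pickle.load(open('top0.pkl','rb'));S=pickle.load(open('scene0.pkl','rb'))
for n,a,b in(('pot',(393,235),(255,210)),('knob',(406.5,278),(278,168)),('stem',(232,253),(430,299)),('jar',(314,233),(328,266)),('bottle',(311,278),(362,236))):
    X,e=tri([ray(T,*a),ray(S,*b)]);print(n,X.round(3),round(e,4),depthpt(T,*a).round(3),depthpt(S,*b).round(3))
# housing orientation & pot rim from top
img=T['image'].astype(int);P=cloud(T)
m=(abs(P[...,2]-.07)<.008)&(P[...,1]<-.05)&(P[...,1]>-.4)&(P[...,0]>.3)&(P[...,0]<.85)
xy=P[m][:,:2].astype(np.float32);print('deck',len(xy),cv2.minAreaRect(xy),np.median(P[m][:,2]))
m=(abs(P[...,2]-.1)<.006)&(P[...,1]<-.05)&(P[...,1]>-.4)&(P[...,0]>.55)&(P[...,0]<.85)
xy=P[m][:,:2].astype(np.float32);print('rim',len(xy),cv2.minEnclosingCircle(xy))
for n,lo,hi in(('cap',.033,.045),('collar',.058,.07)):
    m=(P[...,2]>lo)&(P[...,2]<hi)&(abs(P[...,1]-.24)<.09)&(abs(P[...,0]-.64)<.09)
    xy=P[m][:,:2].astype(np.float32);print(n,len(xy),cv2.minEnclosingCircle(xy) if len(xy) else 0)
E
```

```text
pot [ 0.61  -0.205  0.081] 0.001 [ 0.612 -0.207  0.077] [ 0.607 -0.208  0.076]
knob [ 0.487 -0.238  0.101] 0.0008 [ 0.486 -0.237  0.11 ] [ 0.493 -0.23   0.111]
stem [0.556 0.249 0.075] 0.0001 [0.553 0.245 0.097] [0.565 0.251 0.091]
jar [0.618 0.019 0.061] 0.0015 [0.619 0.018 0.058] [0.615 0.019 0.057]
bottle [0.49  0.026 0.042] 0.0007 [0.488 0.025 0.069] [0.497 0.03  0.053]
deck 5012 ((0.5696250796318054, -0.21815599501132965), (0.2698235511779785, 0.1705002337694168), 15.860042572021484) 0.07072105294774372
rim 176 ((0.6136932373046875, -0.20580483973026276), 0.04454334080219269)
cap 456 ((0.6327635049819946, 0.24990490078926086), 0.09555555880069733)
collar 44 ((0.6325814723968506, 0.25331583619117737), 0.08282215148210526)
```

```bash
python3 - <<'E'
from h import *
pi=np.pi
def go(p,az=None,yaw=None):
    if yaw is None: yaw=np.arctan2(p[1],p[0])+pi/2
    robot.goto(list(p),[pi,0,yaw])
def snap(n):
    f=robot.grab_frame('wrist');pickle.dump(f,open(n+'.pkl','wb'));cv2.imwrite(f'pics/{n}.png',f['image'][:,:,::-1])
    c=-np.array(f['R']).T@np.array(f['t']);print(n,robot.sense()['t'],robot.sense()['tcp_pos'].round(4),c.round(3),f['fx'],f['cx'],f['cy'],np.array(f['R']).round(2).tolist(),(f['range_z']>0).mean())
go([.52,.24,.30]);snap('w1')
go([.52,-.21,.30]);snap('w2')
print(robot.sense()['joint_pos'].round(3))
E
```

```text
w1 2.1583 [0.5194 0.2417 0.2997] [0.489 0.305 0.432] 371.64829954431775 321.78384628472907 239.4904004931062 [[0.91, 0.42, 0.0], [0.4, -0.87, 0.27], [0.12, -0.25, -0.96]] 0.989365234375
w2 3.8583 [ 0.5209 -0.2081  0.2997] [ 0.546 -0.143  0.432] 371.64829954431775 321.78384628472907 239.4904004931062 [[0.93, -0.37, -0.0], [-0.36, -0.89, 0.27], [-0.1, -0.25, -0.96]] 0.9892252604166667
[-0.384  0.302  0.878  1.771 -0.25   1.186  0.186]
```

View pics/w1.png

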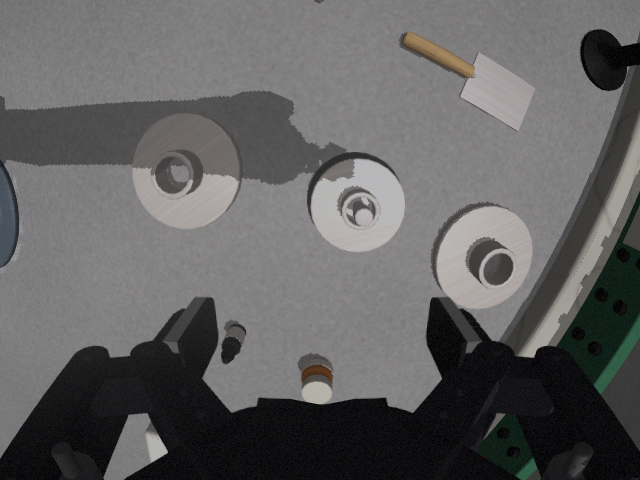

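View pics/w2.png

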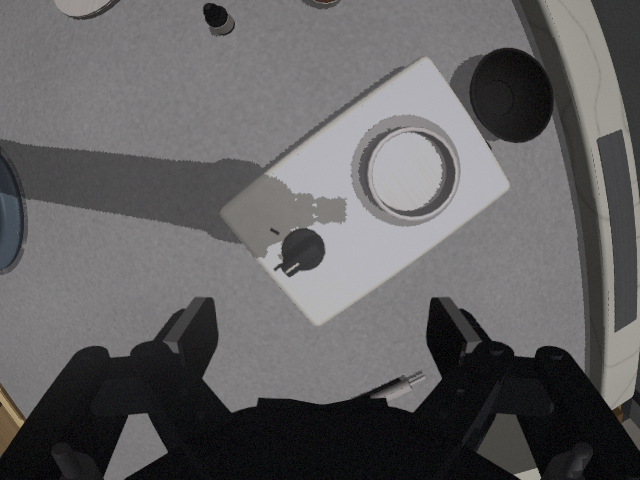

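w1 shows the lids at (357,205) with the stem top at (364,217). w2 shows the pot rim at (413,172) and the knob at (302,250), with its pointer toward (285,270). I'll measure these closely with wrist depth and check them against the top-view rays.

```bash
cat >>h.py <<'E'
def sel(P,c,r,lo,hi):
    return P[(np.hypot(P[...,0]-c[0],P[...,1]-c[1])<r)&(P[...,2]>lo)&(P[...,2]<hi)]
def circ(p): return tuple(np.round(np.hstack(cv2.minEnclosingCircle(p[:,:2].astype(np.float32))),4)) if len(p)>3 else None
def show(n,p):
    if len(p)<4: print(n,len(p));return
    r=cv2.minAreaRect(p[:,:2].astype(np.float32));print(n,len(p),'z50 %.4f z98 %.4f'%tuple(np.percentile(p[:,2],[50,98])),'circ',circ(p),'rect',np.round(np.hstack([r[0],r[1],r[2]]),4))
E
python3 - <<'E'
from h import *
A=pickle.load(open('w1.pkl','rb'));B=pickle.load(open('w2.pkl','rb'));T=pickle.load(open('top0.pkl','rb'))
PA,PB=cloud(A,1),cloud(B,1)
print(depthpt(A,364,217,1).round(4),depthpt(A,330,220,1).round(4),depthpt(B,302,250,1).round(4),depthpt(B,370,172,1).round(4),depthpt(B,200,350,1).round(4))
print('tri stem',tri([ray(A,364,217,1),ray(T,232,253)])); print('tri knob',tri([ray(B,303,248,1),ray(T,406.5,278)])); print('tri rim',tri([ray(B,413,172,1),ray(T,393.5,234)]))
c=(.555,.25)
show('stem',sel(PA,c,.03,.085,.1)); show('collar',sel(PA,c,.035,.058,.07)); show('cap',sel(PA,c,.065,.033,.046))
k=(.487,-.238)
show('bar',sel(PB,k,.035,.1,.12)); show('knob',sel(PB,k,.035,.085,.12)); show('rim',sel(PB,(.613,-.206),.06,.094,.105))
show('deck',sel(PB,(.57,-.218),.18,.064,.076))
m=(np.hypot(PB[...,0]-k[0],PB[...,1]-k[1])<.03)&(PB[...,2]>.085)
v,u=np.where(m);im=B['image'];b=im.max(2)
w=m&(b>120);print('white',PB[w].mean(0).round(4),w.sum())
x=im[195:325,220:370,::-1];cv2.imwrite('pics/k.png',cv2.resize(x,None,fx=4.5,fy=4.5,interpolation=2)[:,:800])
E
```

```text
[0.5564 0.254  0.0935] [0.5352 0.2272 0.0394] [ 0.4908 -0.2321  0.1059] [ 0.5743 -0.1886  0.1006] [ 0.4792 -0.1936  0.324 ]
tri stem (array([0.55903503, 0.250042  , 0.06910858]), np.float64(0.0022450968509724425))
tri knob (array([ 0.48855485, -0.24010031,  0.07911338]), np.float64(0.0023076826906276537))
tri rim (array([ 0.62693688, -0.21769115,  0.01753764]), np.float64(0.0009616615230390658))
stem 295 z50 0.0933 z98 0.0949 circ (np.float64(0.5559), np.float64(0.2538), np.float64(0.0093)) rect [5.55700e-01 2.54000e-01 1.72000e-02 1.77000e-02 4.82693e+01]
collar 561 z50 0.0653 z98 0.0670 circ (np.float64(0.556), np.float64(0.2539), np.float64(0.0201)) rect [ 0.5557  0.254   0.0387  0.0388 26.4786]
cap 5963 z50 0.0395 z98 0.0412 circ (np.float64(0.5563), np.float64(0.2538), np.float64(0.0524)) rect [ 0.5555  0.254   0.1028  0.1029 24.5019]
bar 720 z50 0.1100 z98 0.1119 circ (np.float64(0.4863), np.float64(-0.2384), np.float64(0.0217)) rect [ 0.4868 -0.2396  0.043   0.0148 14.7937]
knob 883 z50 0.1097 z98 0.1117 circ (np.float64(0.4863), np.float64(-0.2384), np.float64(0.0217)) rect [ 0.4868 -0.2395  0.043   0.0151 14.7937]
rim 1571 z50 0.1001 z98 0.1019 circ (np.float64(0.612), np.float64(-0.2048), np.float64(0.0444)) rect [ 0.6118 -0.2047  0.0875  0.087  28.8474]
deck 36389 z50 0.0706 z98 0.0752 circ (np.float64(0.5684), np.float64(-0.2166), np.float64(0.1546)) rect [ 0.5685 -0.2163  0.2691  0.1686 15.668 ]
white [ 0.4755 -0.2438  0.1105] 43
```

View pics/k.png

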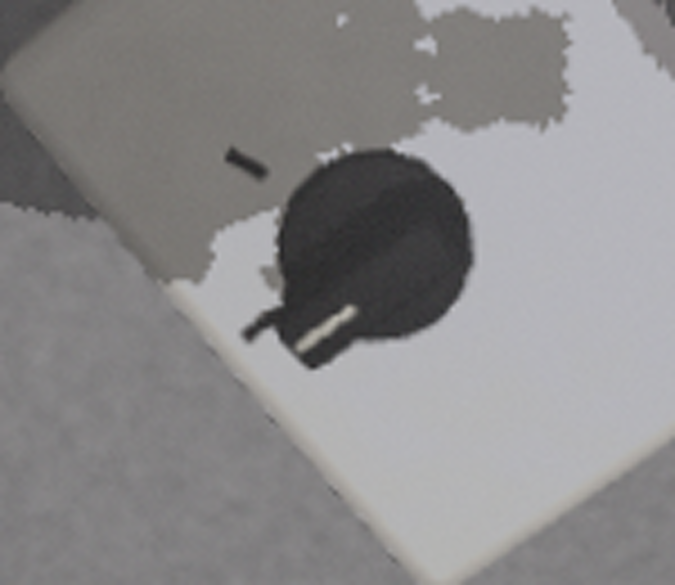

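The k.png crop shows the pointer at the first mark, lower left. The second mark lies clockwise from it, upper left. The measured sizes and heights fit: rim z 0.100, bar 43x15 mm with its top at 0.110, stem top 0.093. The knob also comes out 130 mm from the pot. Now the knob turn.

```bash
python3 - <<'E'
from h import *
pi=np.pi;K=[.4868,-.2397];phi=.265
best=None
for b in(phi,phi+pi,phi-pi):
    q=robot.inverse_kinematics([*K,.095],[pi,0,b])
    if q is None: print(b,None);continue
    print(round(b,2),np.round(q,3)); 
    for s in(1,-1):
        e=q[6]+s*1.15
    q2=robot.inverse_kinematics([*K,.095],[pi,0,b-.15]); print('  d',np.round(np.array(q2)-q,3) if q2 is not None else None)
    q2=robot.inverse_kinematics([*K,.095],[pi,0,b-1.15]); print('  e',np.round(q2,3) if q2 is not None else None)
E
```

```text
0.27 [-0.258  0.575  0.864  2.022 -0.602  0.818 -0.348]
  d [-0.013  0.009  0.02   0.001 -0.017  0.007 -0.134]
  e [-0.405  0.723  1.131  2.028 -0.829  0.947 -1.282]
3.41 [ 0.138  0.445  0.309  2.001 -0.2    0.724  2.405]
  d [-0.02   0.003  0.026  0.001 -0.017  0.001 -0.134]
  e [-0.026  0.476  0.527  2.01  -0.347  0.743  1.397]
-2.88 [ 0.138  0.445  0.309  2.001 -0.2    0.724  2.405]
  d [-0.02   0.003  0.026  0.001 -0.017  0.001 -0.134]
  e [-0.026  0.476  0.527  2.01  -0.347  0.743  1.397]
```

```bash
python3 - <<'E'
from h import *
pi=np.pi;K=[.4868,-.2397];phi=.265
def st(n):
    s=robot.sense();print(n,round(s['t'],2),s['tcp_pos'].round(4),'yaw %.3f'%s['tcp_rot'][2],'op %.3f'%s['opening'],'gf',np.round(s['gripper_force'],1),'F',s['wrist_force'].round(1),'T',s['torque'].round(2))
robot.goto([*K,.16],[pi,0,phi]);st('above')
if robot.move_straight([*K,.095],vel=.12,contact_N=8): st('CONTACT'); raise SystemExit
st('down');robot.grip(0,60);st('grip')
q=np.array(robot.sense()['joint_pos'])
for d in(.4,.8,1.17):
    p=q.copy();p[6]-=d;robot.move_joints(p);st(d)
robot.grip(1.0);st('open')
robot.move_straight([*K,.16],vel=.2);st('up')
robot.goto([.52,-.21,.30],[pi,0,-.381+pi/2])
f=robot.grab_frame('wrist');P=cloud(f,1);st('look')
show('bar',sel(P,K,.035,.1,.12))
x=f['image'][195:325,220:370,::-1];cv2.imwrite('pics/k2.png',cv2.resize(x,None,fx=4,fy=4))
E
```

```text
above 4.5 [ 0.4881 -0.2393  0.1605] yaw 0.269 op 1.001 gf 0.0 F [ 0.4 -0.6  0.1] T [-0.01 -0.05  0.01]
down 5.19 [ 0.4874 -0.2401  0.0957] yaw 0.265 op 1.003 gf 0.0 F [-0.3 -1.2  0.2] T [ 0.   -0.04 -0.01]
grip 5.84 [ 0.487  -0.2402  0.0954] yaw 0.265 op 0.154 gf 60.2 F [-0.3 -1.9  1.8] T [-0.3  -0.03  0.12]
0.4 6.31 [ 0.4871 -0.24    0.0954] yaw -0.132 op 0.153 gf 60.2 F [-0.1  0.4  2.2] T [-0.03  0.03  0.04]
0.8 6.78 [ 0.4872 -0.2398  0.0953] yaw -0.531 op 0.150 gf 60.3 F [-0.9  1.7  2.7] T [ 0.22 -0.15 -0.04]
1.17 7.22 [ 0.4873 -0.2397  0.0953] yaw -0.901 op 0.149 gf 60.3 F [-0.4  3.5  3. ] T [ 0.5  -0.32 -0.08]
open 7.92 [ 0.487  -0.2403  0.0954] yaw -0.905 op 0.999 gf 0.0 F [-0.4  0.2 -0.4] T [-0.04  0.03 -0.06]
up 8.39 [ 0.4869 -0.2394  0.1602] yaw -0.904 op 0.998 gf 0.0 F [ 0.4 -0.3 -0.2] T [-0.01  0.04 -0.07]
look 9.92 [ 0.5196 -0.2099  0.299 ] yaw 1.189 op 0.996 gf 0.0 F [-0.1  0.  -0.2] T [-0.06 -0.03  0.02]
bar 739 z50 0.1100 z98 0.1118 circ (np.float64(0.4863), np.float64(-0.2397), np.float64(0.0213)) rect [ 4.8710e-01 -2.3940e-01  1.4600e-02  4.1800e-02  3.6423e+01]
```

The knob is on: the bar now lies at -53.6°, a turn of 1.2 rad. Next I grip the stem and carry both lids.

```bash
cat >>h.py <<'E'
pi=np.pi
def st(n):
    s=robot.sense();print(n,round(s['t'],2),s['tcp_pos'].round(4),'rot',s['tcp_rot'].round(3),'op %.3f'%s['opening'],'gf',np.round(s['gripper_force'],1),'F',s['wrist_force'].round(1),'T',s['torque'].round(2));return s
E
python3 - <<'E'
from h import *
L=[.5558,.2539];D=[pi,0,pi/2]
robot.goto([*L,.16],D);st('above')
if robot.move_straight([*L,.080],vel=.1,contact_N=8): st('CONTACT'); raise SystemExit
robot.sleep(.3);st('down');robot.grip(0,80);st('grip')
robot.move_straight([*L,.11],vel=.06);robot.sleep(.3);st('lift')
robot.move_straight([*L,.24],vel=.15)
robot.move_straight([.612,-.2048,.24],vel=.18);robot.sleep(.4);st('over pot')
f=robot.grab_frame('wrist');pickle.dump(f,open('w3.pkl','wb'));cv2.imwrite('pics/w3.png',f['image'][:,:,::-1])
f=robot.grab_frame('scene');pickle.dump(f,open('s3.pkl','wb'))
P=cloud(f);c=(.612,-.205)
show('cap(scene)',sel(P,c,.08,.188,.205));show('collar',sel(P,c,.04,.215,.23))
E
```

```text
above 11.68 [0.5569 0.252  0.1606] rot [3.14  0.    1.568] op 1.003 gf 0.0 F [ 0.1 -0.1 -0.3] T [-0.05  0.04  0.02]
down 12.93 [0.556  0.254  0.0805] rot [ 3.141 -0.     1.571] op 1.004 gf 0.0 F [0.4 0.4 0.3] T [-0.    0.01  0.03]
grip 13.58 [0.5563 0.254  0.0804] rot [ 3.141 -0.     1.571] op 0.179 gf 78.0 F [1.7 0.3 0.9] T [-0.01 -0.1   0.02]
lift 14.53 [0.5556 0.2538 0.1096] rot [-3.141  0.     1.571] op 0.179 gf 78.5 F [ 0.4  0.  -4.6] T [-0.01  0.01 -0.03]
over pot 18.67 [ 0.612  -0.2047  0.24  ] rot [3.142 0.    1.571] op 0.180 gf 78.5 F [ 0.4 -0.9 -4.8] T [0.01 0.05 0.  ]
cap(scene) 1089 z50 0.1989 z98 0.2031 circ (np.float64(0.6129), np.float64(-0.2039), np.float64(0.0531)) rect [ 0.6148 -0.2018  0.0975  0.103  51.9373]
collar 124 z50 0.2227 z98 0.2289 circ (np.float64(0.613), np.float64(-0.2033), np.float64(0.0199)) rect [ 6.14400e-01 -1.98300e-01  2.76000e-02  3.94000e-02  7.33061e+01]
```

View pics/w3.png

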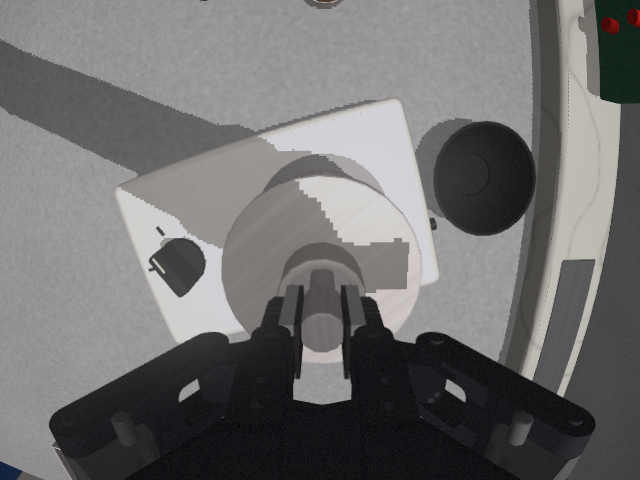

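w3 shows both lids held level over the pot, with the stem between the pads at (322,330) and the knob at its second mark, (180,265). Lowering now.

```bash
python3 - <<'E'
from h import *
c=[.6118,-.2048]
robot.move_straight([*c,.168],vel=.1);st('pre')
h=robot.move_straight([*c,.1485],vel=.02,contact_N=4);s=st(h)
robot.sleep(.2)
f=robot.grab_frame('scene');P=cloud(f);show('cap',sel(P,c,.08,.1,.115));show('cap-all',sel(P,c,.06,.1,.125))
E
```

```text
pre 19.63 [ 0.6124 -0.2051  0.1687] rot [3.140e+00 1.000e-03 1.571e+00] op 0.180 gf 78.5 F [-0.2 -0.8 -4.2] T [-0.06 -0.01  0.04]
True 20.45 [ 0.6116 -0.2047  0.1504] rot [-3.141 -0.     1.571] op 0.180 gf 79.9 F [-1.6  0.3  6.7] T [-0.02  0.04  0.04]
cap 950 z50 0.1092 z98 0.1132 circ (np.float64(0.6117), np.float64(-0.2033), np.float64(0.0533)) rect [ 0.6142 -0.2     0.0958  0.1033 56.6594]
cap-all 1008 z50 0.1094 z98 0.1214 circ (np.float64(0.6117), np.float64(-0.2033), np.float64(0.0533)) rect [ 0.6142 -0.2     0.0958  0.1033 56.6594]
```

```bash
python3 - <<'E'
from h import *
c=[.6118,-.2048]
robot.grip(1.0);st('open')
robot.move_straight([*c,.20],vel=.12)
robot.goto([.58,-.25,.30],[pi,0,pi/2]);robot.sleep(.2);st('look')
f=robot.grab_frame('wrist');pickle.dump(f,open('w4.pkl','wb'));cv2.imwrite('pics/w4.png',f['image'][:,:,::-1])
P=cloud(f,1)
show('stem',sel(P,c,.03,.153,.172)); show('collar',sel(P,c,.035,.129,.141)); show('cap',sel(P,c,.065,.103,.115));show('rim',sel(P,c,.06,.09,.1))
p=sel(P,c,.055,.103,.115);A=np.c_[p[:,:2],np.ones(len(p))];print('tilt',np.linalg.lstsq(A,p[:,2],rcond=None)[0][:2].round(4))
E
```

```text
open 21.38 [ 0.61   -0.2039  0.1482] rot [-3.136e+00 -1.000e-03  1.571e+00] op 1.002 gf 0.0 F [ 0.8 -0.3  0.4] T [ 0.01 -0.01  0.06]
look 22.7 [ 0.5799 -0.2486  0.298 ] rot [-3.138e+00 -1.000e-03  1.572e+00] op 0.999 gf 0.0 F [-0.2  0.4 -0.6] T [-0.02 -0.    0.05]
stem 478 z50 0.1634 z98 0.1648 circ (np.float64(0.6103), np.float64(-0.2046), np.float64(0.0091)) rect [ 0.6104 -0.2044  0.0167  0.0174  0.2289]
collar 883 z50 0.1352 z98 0.1370 circ (np.float64(0.6103), np.float64(-0.2047), np.float64(0.0203)) rect [ 0.6102 -0.2048  0.0386  0.039  29.5311]
cap 9298 z50 0.1094 z98 0.1111 circ (np.float64(0.6103), np.float64(-0.2047), np.float64(0.0522)) rect [ 0.6103 -0.2049  0.1025  0.1032 11.4648]
rim 0
tilt [ 0.0012 -0.0002]
```

View pics/w4.png

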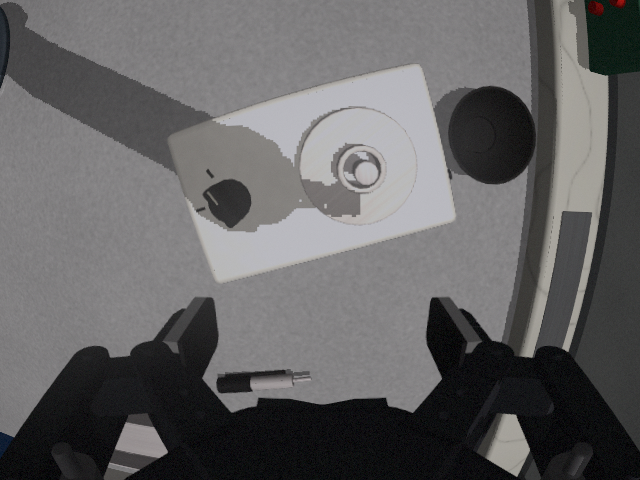

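w4 shows the lids seated level on the pot: collar at (362,168), stem top z 0.163, cap top 0.109, tilt about 0. The knob is at its second mark. Next I grip the collar and lift the outer lid.

```bash
python3 - <<'E'
from h import *
c=[.6104,-.2047];D=[pi,0,pi/2]
robot.goto([*c,.22],D)
if robot.move_straight([*c,.121],vel=.07,contact_N=6): st('CONTACT'); raise SystemExit
robot.sleep(.4);st('down');robot.grip(0,70);robot.sleep(.2);st('grip')
robot.move_straight([*c,.131],vel=.03);robot.sleep(.2);st('l1')
robot.move_straight([*c,.216],vel=.05);robot.sleep(.8);st('l2')
f=robot.grab_frame('scene');pickle.dump(f,open('s5.pkl','wb'));P=cloud(f)
show('stem?',sel(P,c,.03,.155,.17));show('cap',sel(P,c,.06,.195,.215));show('inner disc',sel(P,c,.05,.1,.112))
cv2.imwrite('pics/s5.png',cv2.resize(f['image'][110:290,140:380,::-1],None,fx=3,fy=3))
E
```

```text
down 25.19 [ 0.6104 -0.2047  0.1211] rot [3.141 0.    1.571] op 1.001 gf 0.0 F [-0.3  0.9 -0.1] T [ 0.01 -0.    0.01]
grip 25.9 [ 0.6108 -0.2049  0.1215] rot [3.141 0.    1.571] op 0.445 gf 70.3 F [-1.8  0.7  5.2] T [ 0.1   0.06 -0.02]
l1 26.58 [ 0.6102 -0.2046  0.1307] rot [-3.141 -0.     1.571] op 0.446 gf 70.4 F [-0.2 -1.  -2.6] T [ 0.02 -0.01 -0.02]
l2 29.23 [ 0.6104 -0.2047  0.216 ] rot [3.142 0.    1.571] op 0.450 gf 70.4 F [ 0.4 -0.4 -3.3] T [-0.02 -0.01  0.  ]
stem? 0
cap 948 z50 0.2038 z98 0.2133 circ (np.float64(0.6099), np.float64(-0.2027), np.float64(0.0543)) rect [ 0.6116 -0.2007  0.0995  0.1042 89.9307]
inner disc 786 z50 0.1053 z98 0.1092 circ (np.float64(0.613), np.float64(-0.2047), np.float64(0.0472)) rect [ 0.6162 -0.1996  0.0803  0.09   48.6599]
```

View pics/s5.png

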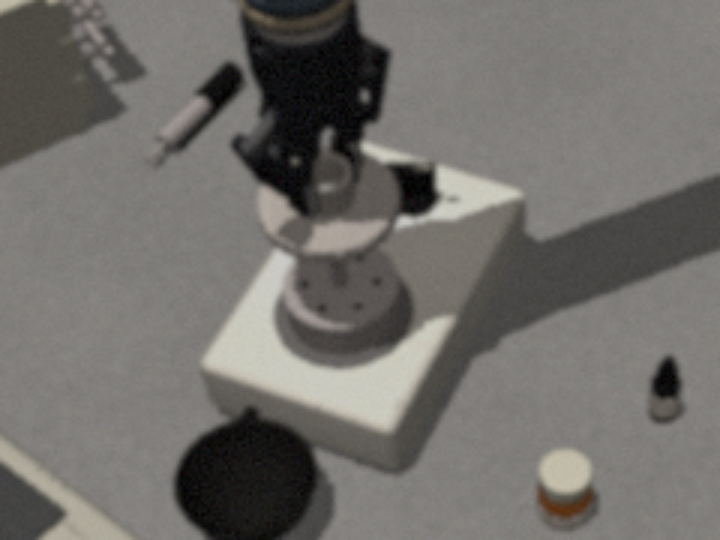

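The picture shows the outer lid held level, with its cap top at z 0.204 and its skirt bottom around 0.191, above the stem top at 0.163. The inner lid is still seated on the pot with its disc at 0.105. Handing in.

```bash
python3 -c "
from plant import robot
print(robot.close_job())"
```

```text
the job is handed in; nothing more can be done
None
```

The job is handed in at about 29 s of the 59 s allowed: the knob is on, both lids were set on the pot, and the arm finished holding the outer lid level, about 28 mm clear of the stem, with the inner lid still seated.

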